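Poise the loading weight over a test bar

ROBOT

A 6-joint arm with a two-finger parallel gripper is mounted at the origin on a cart in front of the work surface, level with it; the furniture and walls round the work are solid. World frame = base frame: x ahead of the robot, y to its left, z up, the work surface at z = 0. Lengths are in m, angles in rad, forces in N, time in s.
With the tool pointing down it reaches from about 0.325 to 0.925 m from the base axis. Payload 3.1 kg.
Tool frame: the origin (TCP) lies at the very end of the fingers, on their centre line; the grasp point (between the pads) lies 19 mm behind it; z points along the fingers, y is the direction in which the jaws open and shut (so a half turn about z gives the same grasp; the last joint's range is limited). The gripper opens to 85 mm and grips with 20 to 120 N. Pads are 22 mm wide; open, the fingers measure 114 mm over their backs; the gripper's body (76 mm by 85 mm) begins 54 mm behind the grasp point. The pads swing forward as they close: fully open they stand 13 mm farther back than shut.
Start: joints at [-1.404, 0.217, 1.613, -0, 1.311, -0.112], TCP at [0.172, -0.601, 0.231] pointing down, gripper open.
Joint ranges: [-2.75, 2.75], [-0.78, 2.1], [0.31, 2.55], [-1.13, 4.27], [0.13, 2.63], [-2.58, 2.58]. Speed limits (rad/s): [2.79, 2.79, 3.14, 3.14, 3.14, 3.14].

INTERFACE

Orientations are given as a rotation vector (axis times angle).
In Python, from plant import sense, capture, sign_off gives the robot as it stands.
- The arm moves only by the tool jog_arm, never from a script. Its arguments are lists of equal length, an entry for each row: "dp": the shift along the world's x, y, z in cm, a list of three; "dr": the turn, a rotation vector about the world's x, y, z in rad, a list of three. In form: {"dp": [[tx, ty, tz], ...], "dr": [[ax, ay, az], ...]}. A call has 1 to 5 rows; each row is the pose to reach, as a shift and turn from the pose commanded when the call began; what a row does not reach only later rows make up. A row lasts 1/8 s, in which the tool goes at most 62.5 mm and 10.7 degrees, less where a joint would pass 70% of its speed; a pose out of reach is approached as far as the arm can. A call with a gripper value outside its range is refused whole. "hand" is the finger opening in cm, from 0 to 8.54, set as the call begins (left out, the last holds). The fingers move at their own pace and stop on an object; "squeeze" is the grip in N (left out, the last holds). Time passes only in rows, so rows that repeat a pose let the fingers close. It gives the time, the measured TCP pose, the force and the opening at its end, in the units of the state.
- sense(): the state, without advancing time (a new reading comes with each control period).
- capture(name): name is "scene" or "top"; returns a dict with "img" (420x560x3 uint8, red, green, blue), "K" (3x3 intrinsics, pixels), "extrinsics" (4x4, takes a point from world to camera coordinates). Camera axes: x right, y down, z forward; pixel columns grow to the right and rows downward; lengths in m; the calibration is good to about 2 mm. A picture is of the moment at which its call begins. There is no depth.
- sign_off(): hands the job in, once; it reports no verdict.
The state is a dict: "clock": time; "q": joint angles; "joint_velocities": joint speeds; "tau": joint torques, N m; "tool_pos": TCP position; "tool_rot": TCP orientation; "wrist_force": force on the tool from outside, world axes, zero at the start; "torque": the same for the moment, N m; "gripper_width": finger opening in m.
Only numpy, scipy, OpenCV 4.12 (cv2) and the standard library are available. Lean on these libraries where they do the work, as an engineer would, in place of code of your own. Each camera call takes 0.05 s, during which the arm holds its last target. There are 200 camera calls.

TASK

Set up a bending test: gently lay the white test bar across the two supports of the bending rig, centred, and let go of it. Then take the loading weight by its orange handle, lift it over the top of the low blue-railed guard without touching the guard, and finish holding it still and upright, centred about a centimetre above the black line on the bar, its foot lying square across the bar, never touching bar or rig with it. The program ends while the gripper still holds the weight there; leave the bottles and the beaker standing where they are.

Things in the scene. Friction and masses are not known exactly. Their poses are not given: they have to be found in the camera images.
- rig: bending rig, fixed: aluminium base 220 x 70 x 8 mm, two blue supports 65 mm either side of its middle. Origin: centre of the underside; x along the span, z up. On each a steel roller across the span, top 60 mm above the counter; beside it two blue cheeks with inner faces 17 mm either side of the span line, 22 mm long, tops at 72 mm: the bar lies between them. Gauge tip under the middle at 53 mm.
- rig_seat (a point): the middle of the rig's span, at the height of the roller tops (60 mm above the counter); axes as the rig's. A bar laid in place has its underside here.
- bar: white plastic test bar, 200 x 24 x 10 mm (x, y, z), about 0.06 kg, loose, lying flat on the counter at the start. Origin: centre of its underside; x is its length. A black line 3 mm wide runs round it at mid-length.
- bar_mid (a point): centre of the white bar (mid-length, 5 mm above its underside, 5 mm below its top face); axes as the bar's.
- load: loading weight, loose, 0.25 to 0.5 kg, 76 mm high, standing on its foot. Origin: centre of its underside. From below: brass foot 22 x 40 x 12 mm (x, y, z), long side y; steel body 36 x 40 mm from 12 to 36 mm height; orange plastic handle, an upright plate 34 x 12 mm (x, y) from 36 to 76 mm height, to be gripped across its 12 mm (along y).
- load_grip (a point): centre of the weight's orange handle, 56 mm above the weight's underside, 20 mm below the handle's top and 20 mm above the steel body; axes as the weight's.
- load_foot (a point): centre of the underside of the weight's brass foot; axes as the weight's. In the final pose its y axis runs across the bar (along the bar's y, either way round).
- guard: low bench guard, fixed, between the weight and the rig: pale see-through panel with a blue rail along its top, 280 mm long along its x axis, 10 mm thick (30 mm at its feet), 80 mm high. Origin: centre of its underside; z up.
- guard_top (a point): middle of the guard's top edge, 80 mm above the counter; axes as the guard's.
- bottle: bystander: brown reagent bottle with a black cap, 50 mm across, 92 mm high, standing on the same side of the guard as the weight. Origin: centre of its underside.
- dropper: bystander: small dark dropper bottle, 37 mm across, 101 mm high, between robot and rig. Origin: centre of its underside.
- beaker: bystander: small glass beaker, 44 mm across, 54 mm high, beyond the rig to the left. Origin: centre of its underside.

How it is judged:
By the outcome, as a careful person would: the job done as asked, in the order asked, and still so for the second after the job is handed in, while the arm keeps its last pose, push and grip.
It also fails if it takes over 58 s, if anything falls off the work surface, if the arm or the gripper's body presses on something with over 40 N, if the wrist force passes 120 N, or if a joint passes its speed limit or range.

## Working session

There is one attempt and no reset: what is moved stays moved. The work goes in short steps, Python scripts to look and compute and a tool call to move; the robot and the scene stay as the last step left them, time stands still between calls to the robot, and variables do not carry over. Pictures are saved under pics/ and viewed, about 8 in all and at most 12, crops included, and the job is handed in when it is done.

Besides the shell and the picture viewer there is one more tool, called by a JSON object that holds its "api" and its "payload", one argument or row to a line. jog_arm: Moves the arm, as the interface text tells. Its arguments: {"type":"object","properties":{"dp":{"type":"array","items":{"type":"array","items":{"type":"number"}}},"dr":{"type":"array","items":{"type":"array","items":{"type":"number"}}},"hand":{"type":"number"},"squeeze":{"type":"number"}},"required":["dp","dr"]}

```bash
ls; mkdir -p pics; python3 - <<'E'
from plant import sense,capture
import cv2,numpy as np,pickle
s=sense();print({k:np.round(v,3).tolist() for k,v in s.items()})
d={}
for n in("scene","top"):
    c=capture(n);d[n]=c;cv2.imwrite(f"pics/{n}0.png",cv2.resize(c["img"][:,:,::-1],(800,600),interpolation=cv2.INTER_CUBIC));print(n,c["K"].tolist(),np.round(c["extrinsics"],4).tolist())
pickle.dump(d,open("c0.pkl","wb"))
E
```

```text
pics
{'clock': 0.0, 'q': [-1.404, 0.218, 1.615, 0.0, 1.311, -0.112], 'joint_velocities': [0.001, -0.001, 0.001, -0.001, 0.001, 0.001], 'tau': [0.0, -39.684, -30.385, -0.0, 0.01, -0.0], 'tool_pos': [0.172, -0.6, 0.23], 'tool_rot': [-3.109, -0.436, 0.0], 'wrist_force': [0.039, -1.09, -0.148], 'torque': [0.016, -0.023, -0.005], 'gripper_width': 0.086}
scene [[409.83098326077624, 0.0, 275.00539974718816], [0.0, 409.83098326077624, 219.40950704524917], [0.0, 0.0, 1.0]] [[-0.7631, -0.6462, 0.0116, 0.396], [-0.3192, 0.3612, -0.8762, 0.2473], [0.562, -0.6722, -0.4819, 0.8888], [0.0, 0.0, 0.0, 1.0]]
top [[544.7213132713462, 0.0, 268.9631028415167], [0.0, 544.7213132713462, 215.6229770201797], [0.0, 0.0, 1.0]] [[0.0092, -1.0, -0.0033, -0.0263], [-0.9996, -0.0091, -0.0267, 0.5185], [0.0266, 0.0035, -0.9996, 1.413], [0.0, 0.0, 0.0, 1.0]]
```

View pics/scene0.png

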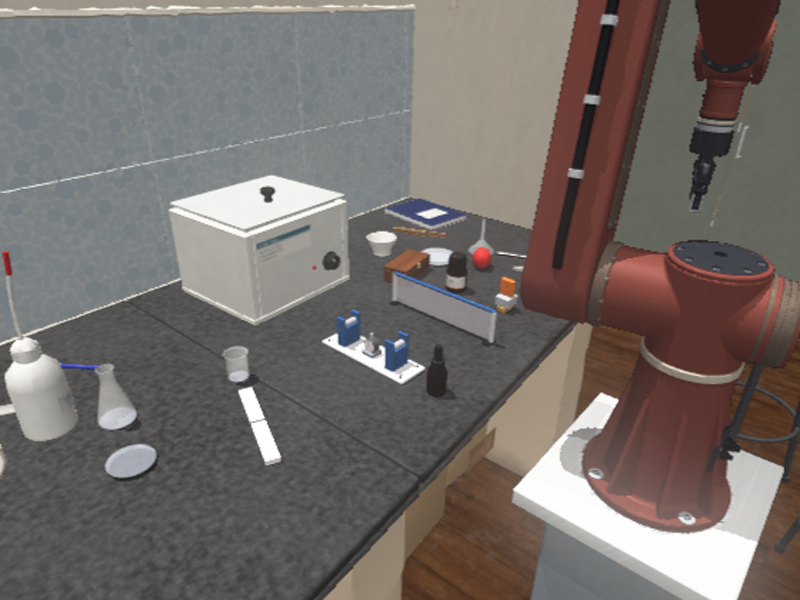

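View pics/top0.png

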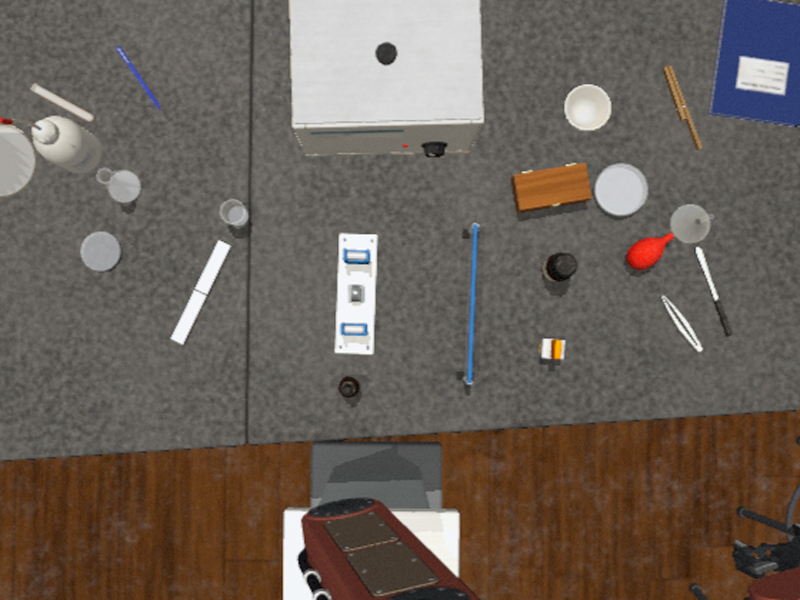

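The scene view shows the bar at about (259,425), the rig at (372,345) and the orange handle at (508,290). The top view shows the bar at (200,292), the rig at (356,294), the guard rail from (476,228) to (470,380), the handle at (558,349) and the dropper at (349,386). Both views are at 800 px scale. Next I'll enlarge the key parts.

```bash
cat > h.py <<'E'
import numpy as np,cv2,pickle
def ray(c,uv):
    E=c["extrinsics"];R=E[:3,:3];t=E[:3,3]
    d=R.T@np.linalg.inv(c["K"])@np.array([uv[0],uv[1],1.]);return -R.T@t,d
def atz(c,uv,z):
    o,d=ray(c,uv);return o+d*(z-o[2])/d[2]
def tri(c1,u1,c2,u2):
    o1,d1=ray(c1,u1);o2,d2=ray(c2,u2)
    A=np.stack([d1,-d2],1);s=np.linalg.lstsq(A,o2-o1,rcond=None)[0]
    p,q=o1+s[0]*d1,o2+s[1]*d2;return (p+q)/2,np.linalg.norm(p-q)
def proj(c,P):
    p=c["extrinsics"][:3,:3]@np.asarray(P)+c["extrinsics"][:3,3];p=c["K"]@p;return p[:2]/p[2]
def mosaic(spec,fn,W=800,H=600):
    # spec: (img,x0,y0,w,h,scale,ox,oy); grid ticks every 10 px
    M=np.zeros((H,W,3),np.uint8)
    for im,x0,y0,w,h,s,ox,oy in spec:
        p=cv2.resize(im[y0:y0+h,x0:x0+w,::-1],(w*s,h*s),interpolation=cv2.INTER_CUBIC)
        for g in range(-(-x0//10)*10,x0+w,10):
            X=int((g-x0+.5)*s);p[:6,X]=(0,255,255);cv2.putText(p,str(g),(X+1,14),0,.3,(0,255,255))
        for g in range(-(-y0//10)*10,y0+h,10):
            Y=int((g-y0+.5)*s);p[Y,:6]=(0,255,255);cv2.putText(p,str(g),(7,Y+3),0,.3,(0,255,255))
        M[oy:oy+h*s,ox:ox+w*s]=p
    cv2.imwrite(fn,M)
E
python3 - <<'E'
from h import *
d=pickle.load(open("c0.pkl","rb"));t=d["top"]["img"];s=d["scene"]["img"]
mosaic([(t,112,162,55,82,4,0,0),(t,228,158,44,95,5,225,0),(t,370,228,34,32,7,450,0),(s,160,265,42,62,4,0,335),(s,222,212,80,58,5,450,280),(s,338,188,40,36,4,230,480),(s,295,235,20,46,3,395,480)],"pics/m1.png")
# bar contour
for n,c,box in(("top",d["top"],(112,162,167,244)),("scene",d["scene"],(160,265,202,327))):
    x0,y0,x1,y1=box;im=c["img"][y0:y1,x0:x1].astype(int)
    m=(im.min(2)>150).astype(np.uint8);m=cv2.morphologyEx(m,cv2.MORPH_CLOSE,np.ones((5,5)))
    cs=max(cv2.findContours(m,0,2)[0],key=cv2.contourArea)
    r=cv2.minAreaRect(cs);print(n,"rect",np.round(cv2.boxPoints(r)+[x0,y0],1).tolist())
    im=c["img"].astype(int);o=(im[...,0]>200)&(im[...,1]>80)&(im[...,1]<170)&(im[...,2]<60)
    y,x=np.nonzero(o);k=(x>330)
    print("orange",n,k.sum(),x[k].mean(),y[k].mean(),x[k].min(),x[k].max(),y[k].min(),y[k].max())
E
```

```text
Traceback (most recent call last):
  File "h.py", line 22, in mosaic
    M[oy:oy+h*s,ox:ox+w*s]=p
    ~^^^^^^^^^^^^^^^^^^^^^
ValueError: could not broadcast input array from shape (290,400,3) into shape (290,350,3)
```

```bash
python3 - <<'E'
from h import *
d=pickle.load(open("c0.pkl","rb"));t=d["top"]["img"];s=d["scene"]["img"]
mosaic([(t,112,162,55,82,4,0,0),(t,228,158,44,95,5,225,0),(t,370,228,34,32,7,450,0),(s,160,265,42,62,4,0,335),(s,222,212,70,58,5,450,280),(s,338,188,40,30,4,230,480),(s,298,235,17,40,3,395,480)],"pics/m1.png")
for n,c,box in(("top",d["top"],(112,162,167,244)),("scene",d["scene"],(160,265,202,327))):
    x0,y0,x1,y1=box;im=c["img"][y0:y1,x0:x1].astype(int)
    m=(im.min(2)>150).astype(np.uint8);m=cv2.morphologyEx(m,cv2.MORPH_CLOSE,np.ones((5,5)))
    cs=max(cv2.findContours(m,0,2)[0],key=cv2.contourArea)
    r=cv2.minAreaRect(cs);print(n,"rect",np.round(cv2.boxPoints(r)+[x0,y0],1).tolist())
    im=c["img"].astype(int);o=(im[...,0]>200)&(im[...,1]>80)&(im[...,1]<170)&(im[...,2]<60)
    y,x=np.nonzero(o);k=(x>330)
    print("orange",n,k.sum(),x[k].mean(),y[k].mean(),x[k].min(),x[k].max(),y[k].min(),y[k].max())
E
```

```text
top rect [[118.7, 236.5], [152.4, 167.2], [161.3, 171.5], [127.7, 240.8]]
orange top 28 389.60714285714283 244.53571428571428 388 392 238 250
scene rect [[166.0, 273.1], [177.2, 268.9], [197.8, 323.4], [186.6, 327.7]]<stdin>:11: RuntimeWarning: Mean of empty slice.
  ret = ret.dtype.type(ret / rcount)
Traceback (most recent call last):
ValueError: zero-size array to reduction operation minimum which has no identity
```

View pics/m1.png

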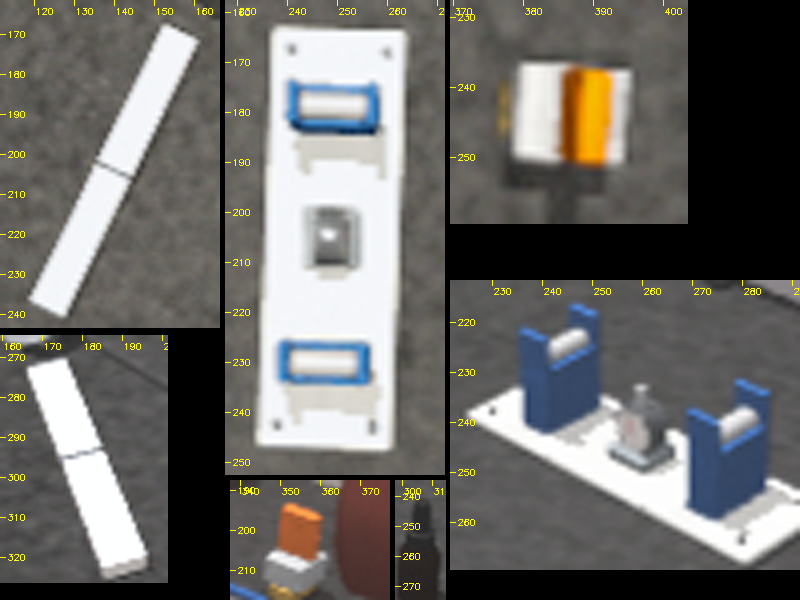

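The mosaic shows the bar's black line at about (140.0,204.0) in top and (180.2,294.1) in scene. The rollers are at top (249.1,178.9) and (247.5,229.9), and scene (245.3,224.3) and (279.5,240.1). The load handle's top is at (390.2,243.9) in top, running along the rows.

```bash
python3 - <<'E'
from h import *
np.set_printoptions(precision=4,suppress=True)
d=pickle.load(open("c0.pkl","rb"));t=d["top"];s=d["scene"]
for n,a,b in(("bar line",(140,204),(180.2,294.1)),("rollerA",(249.1,178.9),(245.3,224.3)),("rollerB",(247.5,229.9),(279.5,240.1)),("tip",(248.1,204.7),(259.7,231)),("handle top",(390.2,243.9),((303-230)/4+337.5,(511-480)/4+187.5))):
    print(n,*tri(t,a,s,b))
q=[[118.7,236.5],[152.4,167.2],[161.3,171.5],[127.7,240.8]]
P=np.array([atz(t,p,.01) for p in q]);print("bar",P.mean(0),P[1]-P[0],np.degrees(np.arctan2(*(P[1]-P[0])[[1,0]])), np.linalg.norm(P[1]-P[0]),np.linalg.norm(P[2]-P[1]))
P=np.array([atz(t,p,.008) for p in[(236.9,163.1),(263.9,164.1),(233.7,246.3),(260.7,247.5)]])
print("base",P.mean(0));v=P[0]+P[1]-P[2]-P[3];print(np.degrees(np.arctan2(v[1],v[0])),np.linalg.norm(v)/2)
A,B=atz(t,(249.1,178.9),.058),atz(t,(247.5,229.9),.058);print("roll",(A+B)/2,np.degrees(np.arctan2(*(A-B)[[1,0]])),np.linalg.norm(A-B))
print("handle",[atz(t,p,.076) for p in((387.8,243.9),(392.6,243.9),(390.2,236.9),(390.2,250.9))])
print("body",[atz(t,p,.036) for p in((378.8,244),(395.2,244),(387,236.5),(387,251))])
for n,a,z in(("dropper",(349,386),.101),("rail1",(476,226),.08),("rail2",(470,382),.08),("bottle",(566,262),.092),("beaker",(234,210),.054)):
    print(n,atz(t,np.array(a)*.7,z))
# subpixel handle: weighted orange
im=t["img"].astype(int);print(im[244,376:398].tolist())
for r in (238,241,244,247,250): 
    x=np.arange(384,398);w=np.clip(im[r,384:398,0]-im[r,384:398,2],0,None)*(im[r,384:398,1]>110);print(r,(w*x).sum()/w.sum())
E
```

```text
bar line [0.5468 0.3157 0.0093] 0.0026296407406774364
rollerA [0.609  0.0287 0.0561] 0.0015275871504271243
rollerB [0.4798 0.0309 0.0563] 0.003243416999505007
tip [0.5459 0.0322 0.0596] 0.0041054392775132145
handle top [ 0.4503 -0.3223  0.0744] 0.001720547957394386
bar [0.5461 0.3144 0.01  ] [ 0.1815 -0.085   0.    ] -25.102308154921598 0.20039308695518887 0.025870431506812917
base [0.5455 0.0312 0.008 ]
-1.6176459466608426 0.21743620899064509
roll [0.5452 0.0305 0.058 ] -1.2133714110355962 0.12841115501968423
handle [array([ 0.4496, -0.3165,  0.076 ]), array([ 0.4497, -0.3284,  0.076 ]), array([ 0.467 , -0.3224,  0.076 ]), array([ 0.4324, -0.3225,  0.076 ])]
body [array([ 0.4482, -0.3022,  0.036 ]), array([ 0.4486, -0.3439,  0.036 ]), array([ 0.4675, -0.323 ,  0.036 ]), array([ 0.4306, -0.3231,  0.036 ])]
dropper [0.3832 0.0368 0.101 ]
rail1 [ 0.6606 -0.1797  0.08  ]
rail2 [ 0.3905 -0.171   0.08  ]
bottle [ 0.5984 -0.3332  0.092 ]
beaker [0.6888 0.2459 0.054 ]
[[100, 93, 79], [126, 111, 71], [124, 114, 89], [184, 182, 178], [231, 231, 227], [244, 244, 241], [239, 239, 234], [233, 231, 227], [234, 232, 229], [199, 190, 184], [135, 66, 0], [131, 67, 0], [218, 125, 0], [247, 172, 0], [247, 182, 0], [247, 171, 0], [238, 163, 34], [226, 200, 187], [200, 198, 193], [138, 136, 130], [94, 90, 84], [94, 88, 84]]
238 390.01341589267287
241 390.4907317073171
244 390.0420371867421
247 389.6984536082474
250 389.6308973172988
```

Fixes so far:
- **Bar:** (0.546, 0.3147), yaw −25°
- **Rig seat:** (0.5455, 0.031), yaw about −1.4°
- **Load:** (0.449, −0.323), yaw about 0
- **Guard:** y about −0.175

The measured heights (line about 9 mm, rollers about 56 mm, handle top about 74 mm) agree with the text. I'll move to the bar now.

{"api": "jog_arm", "payload": {
  "dp": [
    [1.87,4.58,-0.2],
    [3.74,9.16,-0.4],
    [5.61,13.74,-0.6],
    [7.48,18.32,-0.8],
    [9.35,22.9,-1.0]
  ],
  "dr": [
    [0,0,0.1212],
    [0,0,0.2425],
    [0,0,0.3637],
    [0,0,0.485],
    [0,0,0.6062]
  ],
  "hand": 6.0
}}

```text
clock: 0.72
tool_pos: [0.2658, -0.37, 0.2207]
tool_rot: [-2.836, -1.35, -0.0]
wrist_force: [0.8, 0.4, 0.3]
gripper_width: 0.0598
```

{"api": "jog_arm", "payload": {
  "dp": [
    [1.87,4.58,0],
    [3.74,9.16,0],
    [5.61,13.74,0],
    [7.48,18.32,0],
    [9.35,22.9,0]
  ],
  "dr": [
    [0,0,0.1212],
    [0,0,0.2425],
    [0,0,0.3637],
    [0,0,0.485],
    [0,0,0.6062]
  ]
}}

```text
clock: 1.35
tool_pos: [0.3591, -0.1412, 0.221]
tool_rot: [2.304, 2.135, 0.0]
wrist_force: [1.3, -0.1, -0.2]
gripper_width: 0.0598
```

{"api": "jog_arm", "payload": {
  "dp": [
    [1.87,4.58,0],
    [3.74,9.16,0],
    [5.61,13.74,0],
    [7.48,18.32,0],
    [9.35,22.9,0]
  ],
  "dr": [
    [0,0,0.1212],
    [0,0,0.2425],
    [0,0,0.3637],
    [0,0,0.485],
    [0,0,0.6062]
  ]
}}

```text
clock: 1.98
tool_pos: [0.4526, 0.0878, 0.221]
tool_rot: [-1.561, -2.726, 0.001]
wrist_force: [0.7, 0.0, 0.0]
gripper_width: 0.0603
```

{"api": "jog_arm", "payload": {
  "dp": [
    [1.87,4.58,-2],
    [3.74,9.16,-4],
    [5.61,13.74,-6],
    [7.48,18.32,-8],
    [9.35,22.9,-9]
  ],
  "dr": [
    [0,0,0.1212],
    [0,0,0.2425],
    [0,0,0.3637],
    [0,0,0.485],
    [0,0,0.6062]
  ]
}}

```text
clock: 2.6
tool_pos: [0.5452, 0.3161, 0.1289]
tool_rot: [-0.675, -3.065, 0.004]
wrist_force: [0.9, -0.6, 1.2]
gripper_width: 0.0597
```

{"api": "jog_arm", "payload": {
  "dp": [
    [0,0,-2.5],
    [0,0,-5],
    [0,0,-7],
    [0,0,-8],
    [0,0,-8]
  ],
  "dr": [
    [0,0,0],
    [0,0,0],
    [0,0,0],
    [0,0,0],
    [0,0,0]
  ]
}}

```text
clock: 3.22
tool_pos: [0.5455, 0.3147, 0.0505]
tool_rot: [-0.683, -3.065, 0.002]
wrist_force: [0.1, -0.0, -0.4]
gripper_width: 0.0602
```

```bash
python3 - <<'E'
from h import *
from plant import sense,capture
s=sense();print({k:np.round(s[k],4).tolist() for k in("tool_pos","tool_rot","q")})
t=capture("top");c=capture("scene")
mosaic([(t["img"],105,155,80,95,5,0,0),(c["img"],140,220,75,110,5,405,0)],"pics/m2.png")
E
```

```text
{'tool_pos': [0.5455, 0.3147, 0.0505], 'tool_rot': [-0.6827, -3.0651, 0.0015], 'q': [0.4119, 0.4307, 1.7095, 0.0, 1.003, -0.7206]}
```

View pics/m2.png

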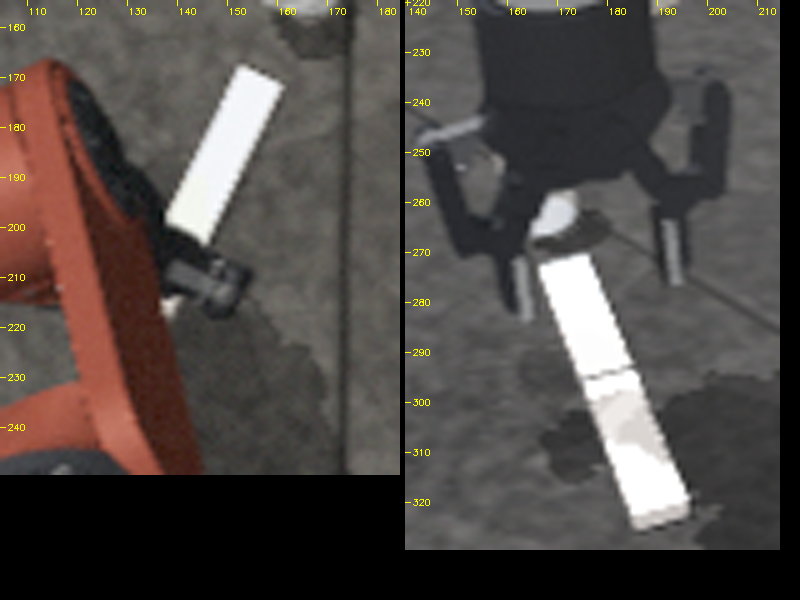

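The gripper straddles the bar: fingertips at scene (164,283) and (194,276), line at (180.3,294.3). Descending and gripping.

{"api": "jog_arm", "payload": {
  "dp": [
    [0,0,-2],
    [0,0,-3.5],
    [0,0,-4.3],
    [0,0,-4.7],
    [0,0,-4.7]
  ],
  "dr": [
    [0,0,0],
    [0,0,0],
    [0,0,0],
    [0,0,0],
    [0,0,0]
  ]
}}

```text
clock: 3.95
tool_pos: [0.5459, 0.3151, 0.0039]
tool_rot: [-0.682, -3.066, 0.001]
wrist_force: [-1.2, -0.3, 0.2]
gripper_width: 0.06
```

{"api": "jog_arm", "payload": {
  "dp": [
    [0,0,0],
    [0,0,0],
    [0,0,0],
    [0,0,0],
    [0,0,0]
  ],
  "dr": [
    [0,0,0],
    [0,0,0],
    [0,0,0],
    [0,0,0],
    [0,0,0]
  ],
  "hand": 1.6,
  "squeeze": 30
}}

```text
clock: 4.58
tool_pos: [0.5467, 0.3154, 0.0051]
tool_rot: [0.682, 3.065, 0.001]
wrist_force: [0.0, 0.2, 5.0]
gripper_width: 0.0227
```

{"api": "jog_arm", "payload": {
  "dp": [
    [0,0,1],
    [0,0,3.5],
    [0,0,7],
    [0,0,10.5],
    [0,0,12]
  ],
  "dr": [
    [0,0,0],
    [0,0,0],
    [0,0,0],
    [0,0,0],
    [0,0,0]
  ]
}}

```text
clock: 5.2
tool_pos: [0.5471, 0.3156, 0.1269]
tool_rot: [0.682, 3.064, 0.003]
wrist_force: [0.5, 0.6, 0.3]
gripper_width: 0.0228
```

{"api": "jog_arm", "payload": {
  "dp": [
    [0,-2,0],
    [0,-5.3,0],
    [0,-8.6,0],
    [0,-11.9,0],
    [0,-15,0]
  ],
  "dr": [
    [0,0,0.03],
    [0,0,0.08],
    [0,0,0.13],
    [0,0,0.18],
    [0,0,0.23]
  ]
}}

```text
clock: 5.82
tool_pos: [0.5448, 0.1638, 0.123]
tool_rot: [-0.323, -3.123, 0.001]
wrist_force: [0.5, 0.1, 0.3]
gripper_width: 0.0228
```

{"api": "jog_arm", "payload": {
  "dp": [
    [0,-3.5,0],
    [0,-7,0],
    [0,-10.5,0],
    [-0.05,-13,0],
    [-0.05,-13.4,0]
  ],
  "dr": [
    [0,0,0.05],
    [0,0,0.1],
    [0,0,0.14],
    [0,0,0.17],
    [0,0,0.182]
  ]
}}

```text
clock: 6.45
tool_pos: [0.5446, 0.0299, 0.1233]
tool_rot: [-0.044, -3.139, -0.0]
wrist_force: [-0.2, -0.2, -0.1]
gripper_width: 0.0227
```

```bash
python3 - <<'E'
from h import *
from plant import sense,capture
s=sense();print({k:np.round(s[k],4).tolist() for k in("tool_pos","tool_rot","q","gripper_width","wrist_force")})
t=capture("top");c=capture("scene");pickle.dump({"top":t,"scene":c},open("c3.pkl","wb"))
mosaic([(t["img"],210,145,70,115,5,0,0),(c["img"],210,150,88,120,5,355,0)],"pics/m3.png")
E
```

```text
{'tool_pos': [0.5446, 0.0299, 0.1233], 'tool_rot': [-0.0441, -3.1393, -0.0002], 'q': [-0.0739, 0.17, 1.8862, -0.0, 1.0874, -1.6166], 'gripper_width': 0.0227, 'wrist_force': [-0.2484, -0.1938, -0.1028]}
```

View pics/m3.png

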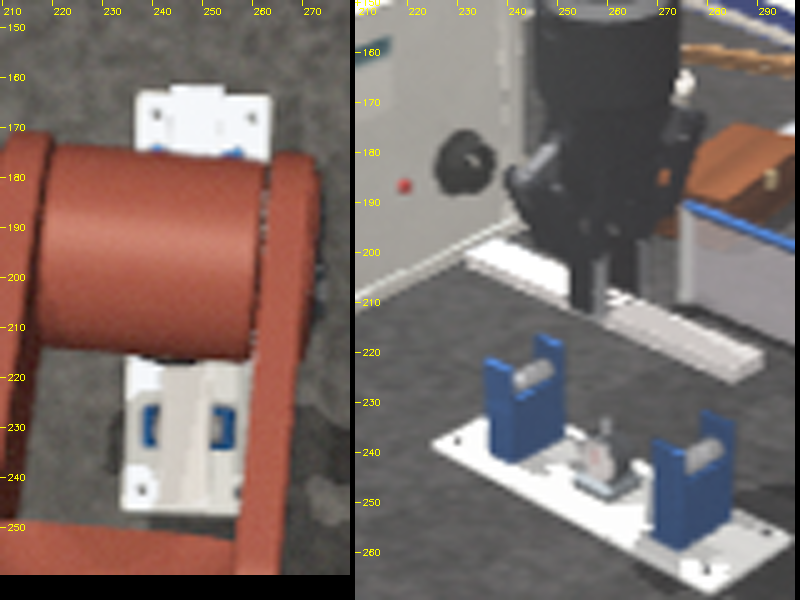

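The bar hangs level over the rig. In top its far end is at about (249.0,161.5) and its near part is centred at about (246.5,230), between the cheeks. I'll work out the centre line and compare it with the rig.

```bash
python3 - <<'E'
from h import *
np.set_printoptions(precision=4,suppress=True)
d=pickle.load(open("c3.pkl","rb"));t=d["top"];im=t["img"].astype(int)
print("far",atz(t,(249,161.5),.128),"near",atz(t,(246.5,230),.128))
for x in(.645,.445): print("proj end",x,proj(t,(x,.031,.128)),proj(t,(x,.031,.118)))
for r in (163,165,220,225,230,234): print(r,im[r,230:268].sum(1).tolist())
print("col249",im[155:170,249].sum(1).tolist())
for c0 in(244,246): print("col",c0,im[234:256,c0].sum(1).tolist())
E
```

```text
far [0.6445 0.0269 0.128 ] near [0.4808 0.0312 0.128 ]
proj end 0.645 [247.2932 161.2942] [247.4719 161.8187]
proj end 0.445 [246.4357 245.0331] [246.6217 244.9193]
163 [320, 327, 296, 278, 275, 279, 291, 378, 556, 611, 594, 563, 548, 516, 659, 739, 742, 738, 734, 733, 736, 733, 735, 733, 615, 289, 274, 271, 290, 294, 298, 296, 302, 318, 346, 330, 309, 297]
165 [321, 326, 313, 297, 276, 281, 285, 608, 725, 740, 742, 743, 742, 744, 742, 744, 744, 741, 745, 741, 742, 743, 744, 742, 737, 740, 743, 742, 741, 740, 740, 738, 738, 658, 455, 283, 274, 254]
220 [303, 297, 287, 281, 263, 600, 724, 742, 742, 742, 744, 692, 628, 617, 606, 606, 608, 605, 607, 604, 631, 660, 656, 642, 639, 636, 637, 591, 549, 515, 418, 341, 347, 347, 342, 345, 338, 346]
225 [319, 314, 312, 288, 281, 500, 592, 588, 591, 552, 505, 489, 557, 612, 609, 605, 608, 602, 604, 631, 652, 622, 548, 507, 540, 564, 562, 552, 549, 470, 359, 348, 345, 348, 342, 345, 346, 343]
230 [283, 246, 176, 177, 218, 481, 582, 547, 421, 264, 311, 434, 566, 609, 607, 609, 606, 607, 631, 650, 653, 569, 456, 431, 321, 233, 250, 464, 530, 442, 342, 349, 351, 350, 345, 348, 348, 298]
234 [278, 235, 168, 188, 265, 513, 594, 590, 522, 422, 413, 480, 577, 612, 610, 611, 607, 608, 640, 651, 656, 544, 286, 234, 223, 244, 335, 490, 494, 391, 350, 353, 345, 346, 342, 352, 344, 268]
col249 [305, 286, 290, 279, 284, 294, 298, 645, 733, 743, 741, 742, 740, 742, 742]
col 244 [610, 608, 607, 610, 610, 606, 613, 611, 609, 607, 611, 604, 649, 451, 235, 208, 207, 262, 307, 329, 326, 323]
col 246 [607, 610, 612, 605, 607, 608, 631, 634, 639, 635, 636, 647, 644, 467, 234, 184, 188, 235, 320, 330, 337, 347]
```

The bar's centre line is at yaw −1.55° and y about 0.0296 at mid-span, with its far end at x=0.6445. That is about 1 mm off in y, so I'll shift and lower.

{"api": "jog_arm", "payload": {
  "dp": [
    [0.05,0.12,-1],
    [0.05,0.12,-2.5],
    [0.05,0.12,-3.8],
    [0.05,0.12,-4.6],
    [0.05,0.12,-5.0]
  ],
  "dr": [
    [0,0,0],
    [0,0,0],
    [0,0,0],
    [0,0,0],
    [0,0,0]
  ]
}}

```text
clock: 7.18
tool_pos: [0.5455, 0.0325, 0.0732]
tool_rot: [-0.041, -3.14, -0.0]
wrist_force: [-0.6, -0.3, -0.3]
gripper_width: 0.0226
```

{"api": "jog_arm", "payload": {
  "dp": [
    [0,0,-0.15],
    [0,0,-0.3],
    [0,0,-0.4],
    [0,0,-0.5],
    [0,0,-0.5]
  ],
  "dr": [
    [0,0,0],
    [0,0,0],
    [0,0,0],
    [0,0,0],
    [0,0,0]
  ]
}}

```text
clock: 7.8
tool_pos: [0.546, 0.0323, 0.0693]
tool_rot: [0.041, 3.141, 0.0]
wrist_force: [0.4, -0.8, -1.2]
gripper_width: 0.023
```

{"api": "jog_arm", "payload": {
  "dp": [
    [0,0,-0.1],
    [0,0,-0.2],
    [0,0,-0.3],
    [0,0,-0.3]
  ],
  "dr": [
    [0,0,0],
    [0,0,0],
    [0,0,0],
    [0,0,0]
  ]
}}

```text
clock: 8.3
tool_pos: [0.5459, 0.0323, 0.0661]
tool_rot: [-0.041, -3.141, -0.0]
wrist_force: [-0.5, -0.2, -1.5]
gripper_width: 0.0229
```

{"api": "jog_arm", "payload": {
  "dp": [
    [0,0,-0.05],
    [0,0,-0.1],
    [0,0,-0.1],
    [0,0,-0.1]
  ],
  "dr": [
    [0,0,0],
    [0,0,0],
    [0,0,0],
    [0,0,0]
  ]
}}

```text
clock: 8.8
tool_pos: [0.5461, 0.0323, 0.0653]
tool_rot: [0.041, 3.141, -0.0]
wrist_force: [-0.0, 1.1, 0.2]
gripper_width: 0.0228
```

```bash
python3 - <<'E'
from h import *
from plant import sense,capture
s=sense();print({k:np.round(s[k],4).tolist() for k in("tool_pos","gripper_width","wrist_force","torque")})
c=capture("scene")
mosaic([(c["img"],215,180,100,100,6,0,0)],"pics/m4.png",600,600)
E
```

```text
{'tool_pos': [0.5461, 0.0323, 0.0653], 'gripper_width': 0.0228, 'wrist_force': [-0.0152, 1.1229, 0.1602], 'torque': [0.0181, -0.0104, 0.0145]}
```

View pics/m4.png

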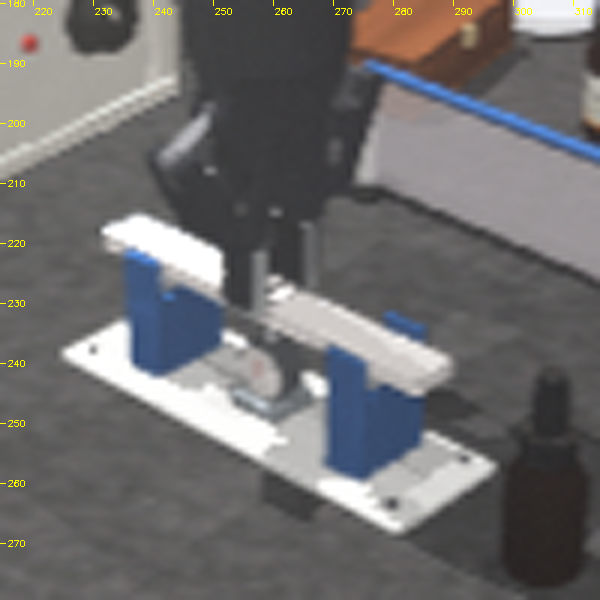

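The bar lies between the cheeks and just above or on the rollers, with the black line between the fingers at about (261,228). I'll feel for contact.

{"api": "jog_arm", "payload": {
  "dp": [
    [0,0,-0.05],
    [0,0,-0.1],
    [0,0,-0.1]
  ],
  "dr": [
    [0,0,0],
    [0,0,0],
    [0,0,0]
  ]
}}

```text
clock: 9.22
tool_pos: [0.5461, 0.0323, 0.065]
tool_rot: [-0.041, -3.141, 0.0]
wrist_force: [-2.0, -0.7, 5.0]
gripper_width: 0.023
```

{"api": "jog_arm", "payload": {
  "dp": [
    [0,0,-0.05],
    [0,0,-0.1],
    [0,0,-0.1]
  ],
  "dr": [
    [0,0,0],
    [0,0,0],
    [0,0,0]
  ]
}}

```text
clock: 9.6
tool_pos: [0.5462, 0.0323, 0.0649]
tool_rot: [-0.041, -3.141, 0.0]
wrist_force: [-4.7, 0.3, 10.7]
gripper_width: 0.0231
```

Contact at z=0.065. I'll ease off the load, centre by 1 mm and release.

{"api": "jog_arm", "payload": {
  "dp": [
    [0,0,0.15],
    [0,-0.1,0.2],
    [-0.05,-0.1,0.17]
  ],
  "dr": [
    [0,0,0],
    [0,0,0],
    [0,0,0]
  ]
}}

```text
clock: 9.98
tool_pos: [0.5461, 0.0313, 0.0651]
tool_rot: [0.041, 3.14, 0.0]
wrist_force: [0.6, 0.1, 1.7]
gripper_width: 0.0224
```

{"api": "jog_arm", "payload": {
  "dp": [
    [0,0,0],
    [0,0,0],
    [0,0,0],
    [0,0,0],
    [0,0,0]
  ],
  "dr": [
    [0,0,0],
    [0,0,0],
    [0,0,0],
    [0,0,0],
    [0,0,0]
  ],
  "hand": 4.4
}}

```text
clock: 10.6
tool_pos: [0.5455, 0.0313, 0.065]
tool_rot: [-0.041, -3.141, 0.0]
wrist_force: [0.5, -0.3, 0.5]
gripper_width: 0.0437
```

{"api": "jog_arm", "payload": {
  "dp": [
    [0,0,1],
    [0,0,3],
    [0,0,7],
    [0,0,11],
    [0,0,14]
  ],
  "dr": [
    [0,0,0],
    [0,0,0],
    [0,0,0],
    [0,0,0],
    [0,0,0]
  ]
}}

```text
clock: 11.22
tool_pos: [0.5464, 0.0313, 0.208]
tool_rot: [0.041, 3.138, -0.0]
wrist_force: [1.0, -0.1, -0.2]
gripper_width: 0.0445
```

{"api": "jog_arm", "payload": {
  "dp": [
    [-1.3,-5,0],
    [-2.7,-10,0],
    [-4.0,-15,0],
    [-5.4,-20,0],
    [-6.8,-25,0]
  ],
  "dr": [
    [0,0,0],
    [0,0,0],
    [0,0,0],
    [0,0,-0.01],
    [0,0,-0.0175]
  ],
  "hand": 5.0
}}

```text
clock: 11.85
tool_pos: [0.4771, -0.2203, 0.2061]
tool_rot: [0.069, 3.139, -0.001]
wrist_force: [1.4, -0.6, 0.2]
gripper_width: 0.0498
```

{"api": "jog_arm", "payload": {
  "dp": [
    [-1.4,-5,-1],
    [-2.5,-9.2,-2],
    [-2.8,-10.4,-4],
    [-2.8,-10.4,-6],
    [-2.8,-10.4,-7]
  ],
  "dr": [
    [0,0,0],
    [0,0,0],
    [0,0,0],
    [0,0,0],
    [0,0,0]
  ]
}}

```text
clock: 12.48
tool_pos: [0.4488, -0.3212, 0.1332]
tool_rot: [-0.068, -3.139, -0.004]
wrist_force: [0.3, 0.3, -0.3]
gripper_width: 0.0503
```

```bash
python3 - <<'E'
from h import *
from plant import sense,capture
s=sense();print({k:np.round(s[k],4).tolist() for k in("tool_pos","tool_rot","q","gripper_width")})
t=capture("top");c=capture("scene");pickle.dump({"top":t,"scene":c},open("c5.pkl","wb"))
mosaic([(t["img"],228,155,40,98,5,0,0),(c["img"],220,205,74,65,5,205,0),(t["img"],350,215,60,55,4,205,340),(c["img"],315,145,70,80,4,510,280),],"pics/m5.png")
E
```

```text
{'tool_pos': [0.4488, -0.3212, 0.1332], 'tool_rot': [-0.0679, -3.1388, -0.0039], 'q': [-0.7486, 0.1707, 1.8643, 0.0005, 1.1098, -2.2764], 'gripper_width': 0.0503}
```

View pics/m5.png

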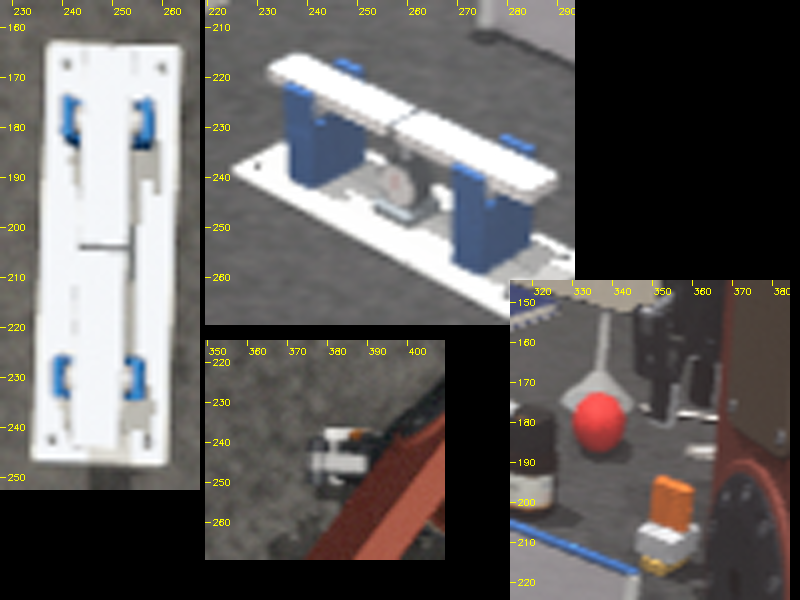

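The bar is seated on both rollers between the cheeks, with its line at top pixel (248.3,203.7). The load is still standing, handle at scene (354,199), with the gripper above it. Descending around the handle.

{"api": "jog_arm", "payload": {
  "dp": [
    [0.05,0,-2],
    [0.05,0,-4.5],
    [0.05,0,-7],
    [0.05,0,-8.6],
    [0.05,0,-9.2]
  ],
  "dr": [
    [0,0,0],
    [0,0,0],
    [0,0,0],
    [0,0,0],
    [0,0,0]
  ]
}}

```text
clock: 13.2
tool_pos: [0.45, -0.3221, 0.0425]
tool_rot: [-0.067, -3.14, -0.001]
wrist_force: [0.4, 0.5, 0.4]
gripper_width: 0.0499
```

```bash
python3 - <<'E'
from h import *
from plant import sense,capture
np.set_printoptions(precision=4,suppress=True)
s=sense();print({k:np.round(s[k],4).tolist() for k in("tool_pos","tool_rot","gripper_width","wrist_force")})
c=capture("scene");mosaic([(c["img"],325,160,60,60,8,0,0)],"pics/m6.png",480,480)
d=pickle.load(open("c5.pkl","rb"));t=d["top"];sc=d["scene"]
print("line",atz(t,(248.3,203.7),.07),tri(t,(248.3,203.7),sc,((402-205)/5+219.5,118/5+204.5)))
im=t["img"].astype(int).sum(2)
for r in(180,195,204,213,230,240):print(r,im[r,234:266].tolist())
print(im[236:252,246].tolist(),im[156:170,250].tolist(),proj(t,(.6455,.0285,.07)),proj(t,(.4455,.0335,.07)))
E
```

```text
{'tool_pos': [0.45, -0.3221, 0.0425], 'tool_rot': [-0.0672, -3.1402, -0.001], 'gripper_width': 0.0499, 'wrist_force': [0.4485, 0.4945, 0.4342]}
line [0.5463 0.03   0.07  ] (array([0.5485, 0.0318, 0.0677]), np.float64(0.005254238904905803))
180 [281, 277, 361, 652, 739, 669, 511, 405, 389, 511, 686, 741, 739, 742, 740, 741, 739, 742, 739, 698, 620, 556, 493, 410, 344, 639, 740, 741, 731, 597, 266, 273]
195 [296, 313, 632, 734, 742, 739, 739, 740, 739, 725, 729, 738, 739, 738, 739, 736, 738, 739, 739, 646, 513, 538, 672, 739, 738, 739, 740, 740, 654, 435, 302, 300]
204 [308, 295, 644, 740, 739, 739, 739, 742, 739, 630, 395, 411, 411, 406, 433, 450, 452, 451, 423, 383, 373, 646, 741, 738, 741, 739, 739, 739, 620, 275, 259, 259]
213 [313, 492, 683, 740, 739, 742, 741, 738, 690, 698, 740, 741, 739, 740, 738, 739, 742, 742, 646, 521, 544, 676, 742, 739, 740, 740, 740, 729, 597, 289, 275, 272]
230 [316, 642, 739, 693, 564, 413, 415, 587, 706, 735, 740, 741, 739, 739, 741, 741, 740, 711, 698, 673, 561, 413, 347, 640, 739, 740, 736, 615, 276, 247, 228, 250]
240 [495, 681, 742, 739, 739, 741, 672, 536, 662, 739, 740, 739, 742, 741, 740, 738, 739, 649, 525, 559, 555, 548, 551, 557, 676, 742, 724, 578, 257, 293, 306, 315]
[741, 739, 744, 739, 742, 739, 740, 739, 669, 641, 644, 468, 239, 189, 194, 197] [302, 288, 276, 274, 276, 298, 297, 366, 612, 730, 738, 739, 742, 739] [249.2961 164.038 ] [246.4735 244.1858]
```

View pics/m6.png

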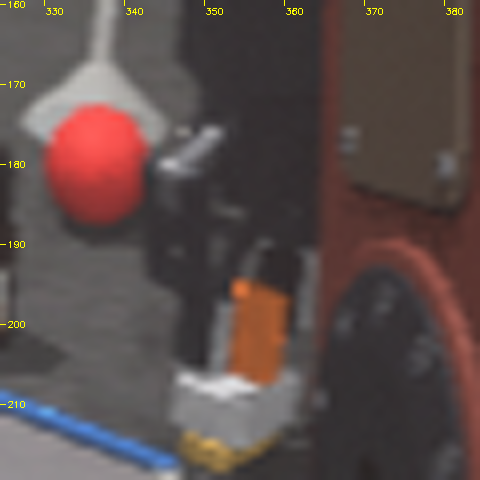

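The handle (scene 353–359, 195–207) stands between the open fingers, clear of the body. Bar line at about (0.546, 0.031). Gripping.

{"api": "jog_arm", "payload": {
  "dp": [
    [0,0,0],
    [0,0,0],
    [0,0,0],
    [0,0,0],
    [0,0,0]
  ],
  "dr": [
    [0,0,0],
    [0,0,0],
    [0,0,0],
    [0,0,0],
    [0,0,0]
  ],
  "hand": 0.5,
  "squeeze": 60
}}

```text
clock: 13.88
tool_pos: [0.4508, -0.3234, 0.0442]
tool_rot: [0.068, 3.139, -0.002]
wrist_force: [-0.4, 1.7, 5.0]
gripper_width: 0.0111
```

{"api": "jog_arm", "payload": {
  "dp": [
    [0,0,0.3],
    [0,0,1],
    [0,0,2],
    [0,0,3],
    [0,0,4]
  ],
  "dr": [
    [0,0,0],
    [0,0,0],
    [0,0,0],
    [0,0,0],
    [0,0,0]
  ]
}}

```text
clock: 14.5
tool_pos: [0.4502, -0.3228, 0.0839]
tool_rot: [0.068, 3.14, -0.001]
wrist_force: [0.6, -0.1, -2.9]
gripper_width: 0.0109
```

{"api": "jog_arm", "payload": {
  "dp": [
    [0,0,2],
    [0,0,5],
    [0,0,8],
    [0,0,11],
    [0,0,12]
  ],
  "dr": [
    [0,0,0],
    [0,0,0],
    [0,0,0],
    [0,0,0],
    [0,0,0]
  ]
}}

```text
clock: 15.12
tool_pos: [0.4512, -0.3238, 0.2061]
tool_rot: [0.068, 3.137, -0.006]
wrist_force: [0.9, -0.8, -3.6]
gripper_width: 0.0113
```

{"api": "jog_arm", "payload": {
  "dp": [
    [0.5,1.8,0],
    [1.4,5.4,0],
    [2.5,9.3,0],
    [3.6,13.2,0],
    [4.6,17,0]
  ],
  "dr": [
    [0,0,0],
    [0,0,0],
    [0,0,0],
    [0,0,0.01],
    [0,0,0.0175]
  ]
}}

```text
clock: 15.75
tool_pos: [0.4949, -0.1496, 0.2008]
tool_rot: [-0.04, -3.138, -0.004]
wrist_force: [0.4, -1.0, -2.8]
gripper_width: 0.0112
```

{"api": "jog_arm", "payload": {
  "dp": [
    [1.1,4,0],
    [2.2,8,0],
    [3.3,12,0],
    [4.3,16,0],
    [4.8,17.8,0]
  ],
  "dr": [
    [0,0,0],
    [0,0,0],
    [0,0,0],
    [0,0,0],
    [0,0,0]
  ]
}}

```text
clock: 16.38
tool_pos: [0.5424, 0.0284, 0.2009]
tool_rot: [-0.036, -3.137, -0.002]
wrist_force: [0.2, 0.1, -3.8]
gripper_width: 0.0114
```

{"api": "jog_arm", "payload": {
  "dp": [
    [0.1,0.4,-0.5],
    [0.1,0.5,-1.5],
    [0.1,0.5,-3],
    [0.1,0.5,-4.3],
    [0.1,0.5,-5]
  ],
  "dr": [
    [0,0,0],
    [0,0,0],
    [0,0,0],
    [0,0,0],
    [0,0,0]
  ]
}}

```text
clock: 17.0
tool_pos: [0.544, 0.0297, 0.1512]
tool_rot: [-0.042, -3.139, -0.0]
wrist_force: [0.7, 0.3, -3.3]
gripper_width: 0.0109
```

```bash
python3 - <<'E'
from h import *
from plant import sense,capture
s=sense();print({k:np.round(s[k],4).tolist() for k in("tool_pos","tool_rot","gripper_width","wrist_force")})
t=capture("top");c=capture("scene");pickle.dump({"top":t,"scene":c},open("c7.pkl","wb"))
mosaic([(c["img"],228,180,72,75,8,0,0),(t["img"],225,155,50,100,4,580,0)],"pics/m7.png",800,600)
E
```

```text
{'tool_pos': [0.544, 0.0297, 0.1512], 'tool_rot': [-0.0425, -3.1387, -0.0001], 'gripper_width': 0.0109, 'wrist_force': [0.7019, 0.3247, -3.2615]}
```

View pics/m7.png

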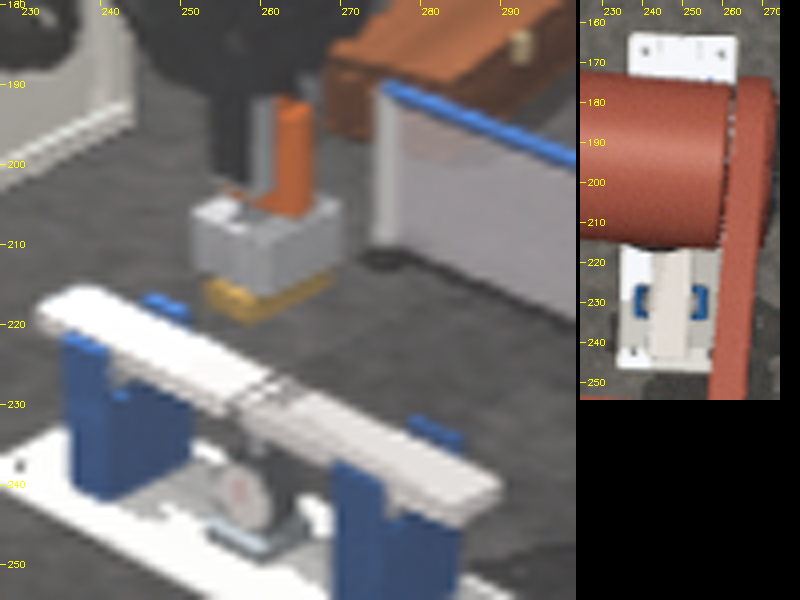

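The load hangs upright above the line, clear of the bar. Foot corners are at scene (253.1,215.7), (258.8,219.9) and (269.1,215.1). I'll fit its pose against the bar in the same camera.

```bash
python3 - <<'E'
from h import *
from scipy.optimize import least_squares
np.set_printoptions(precision=4,suppress=True)
d=pickle.load(open("c7.pkl","rb"));c=d["scene"];c5=pickle.load(open("c5.pkl","rb"))["scene"]
L=[((.018,.02,.036),(192,215)),((-.018,-.02,.036),(340,213)),((-.018,.02,.012),(262,297)),((-.011,.02,0),(250,323)),((-.011,-.02,0),(333,283)),((.011,.02,0),(205,290)),((.018,.02,.012),(194,265)),((-.018,-.02,.012),(340,262))]
uv=np.array([[a/8+227.5,b/8+179.5] for _,(a,b) in L]);M=np.array([m for m,_ in L])
def f(p):
    cy,sy=np.cos(p[3]),np.sin(p[3]);R=np.array([[cy,-sy,0],[sy,cy,0],[0,0,1]])
    return np.ravel([proj(c,R@m+p[:3]) for m in M]-uv)
r=least_squares(f,[.544,.03,.107,0]);print("load",r.x,"res",r.fun.reshape(-1,2))
r2=least_squares(lambda p:f([p[0],p[1],.107,p[2]]),[.544,.03,0]);print("load z fixed .107",r2.x)
print("line scene",atz(c5,(259.1,228.1),.07),"ends",atz(c5,(256.1,230.1),.07),atz(c5,(262.1,226.1),.07))
# bar end corners in c5 (m5 crop): left tip, near end
for a in((268,68),(300,52),(538,192),(556,178)): print(atz(c5,((a[0]-205)/5+219.5,a[1]/5+204.5),.07))
im=c5["img"].astype(int).sum(2);print(im[222:236,252:268])
E
```

```text
load [ 0.6134 -0.0452  0.0517 -0.1011] res [[ 0.4238 -0.8823]
 [-0.0124 -0.725 ]
 [-0.1666  0.183 ]
 [-0.2208 -0.3455]
 [-0.7868  0.3422]
 [ 0.5166  1.1908]
 [ 0.298  -0.0081]
 [-0.0575  0.2641]]
load z fixed .107 [ 0.5435  0.032  -0.0843]
line scene [0.5475 0.0358 0.07  ] ends [0.5463 0.0494 0.07  ] [0.5488 0.022  0.07  ]
[0.6451 0.0447 0.07  ]
[0.6451 0.0184 0.07  ]
[0.4426 0.0464 0.07  ]
[0.4442 0.0293 0.07  ]
[[761 707 498 371 329 318 313 310 308 315 321 321 320 329 331 323]
 [765 765 761 706 497 374 320 306 301 309 309 310 316 329 331 326]
 [765 765 765 765 761 705 488 364 325 318 313 312 312 317 314 304]
 [765 765 765 765 765 765 761 701 489 381 344 332 322 312 302 297]
 [765 765 765 765 765 765 765 765 761 675 418 358 349 330 316 310]
 [762 764 765 765 765 765 764 764 746 524 557 661 575 436 369 313]
 [628 731 762 764 764 764 746 638 661 753 765 765 765 761 680 414]
 [568 584 581 716 719 603 641 753 765 765 765 765 765 765 765 761]
 [506 587 571 585 466 517 750 764 765 765 765 765 765 765 765 765]
 [302 352 509 582 444 370 513 701 760 764 765 765 765 765 765 765]
 [298 315 314 334 314 357 507 577 563 682 759 764 765 765 765 765]
 [287 303 308 303 286 301 399 505 557 561 543 671 757 764 764 765]
 [330 345 318 315 315 322 319 400 479 513 534 547 548 650 755 764]
 [562 593 434 362 321 316 304 380 408 347 408 516 562 578 577 618]]
```

Pads aligned to the handle give yaw −1.5°, same as the bar. The scene fit's own yaw is −4.8°, but that is at pixel-noise level. In position I need about +3 mm x and +1.5 mm y. I'll go lower, then look again.

{"api": "jog_arm", "payload": {
  "dp": [
    [0.1,0.05,-0.5],
    [0.2,0.1,-1.1],
    [0.2,0.1,-1.6],
    [0.2,0.1,-2.0],
    [0.2,0.1,-2.0]
  ],
  "dr": [
    [0,0,0],
    [0,0,0],
    [0,0,0],
    [0,0,0],
    [0,0,0]
  ]
}}

```text
clock: 17.73
tool_pos: [0.5466, 0.0314, 0.1325]
tool_rot: [-0.041, -3.14, -0.0]
wrist_force: [0.5, 1.1, -2.7]
gripper_width: 0.0113
```

{"api": "jog_arm", "payload": {
  "dp": [
    [0,0,0],
    [0,0,0],
    [0,0,0]
  ],
  "dr": [
    [0,0,0],
    [0,0,0],
    [0,0,0]
  ]
}}

```text
clock: 18.1
tool_pos: [0.5472, 0.0313, 0.1333]
tool_rot: [0.041, 3.141, 0.0]
wrist_force: [-0.3, -0.2, -4.0]
gripper_width: 0.0113
```

```bash
python3 - <<'E'
from h import *
from plant import sense,capture
s=sense();print({k:np.round(s[k],4).tolist() for k in("tool_pos","tool_rot","gripper_width","wrist_force")})
c=capture("scene");pickle.dump({"scene":c},open("c8.pkl","wb"))
mosaic([(c["img"],240,190,50,50,12,0,0)],"pics/m8.png",600,600)
E
```

```text
{'tool_pos': [0.5472, 0.0313, 0.1333], 'tool_rot': [0.0409, 3.1408, 0.0], 'gripper_width': 0.0113, 'wrist_force': [-0.2846, -0.2343, -4.0372]}
```

View pics/m8.png

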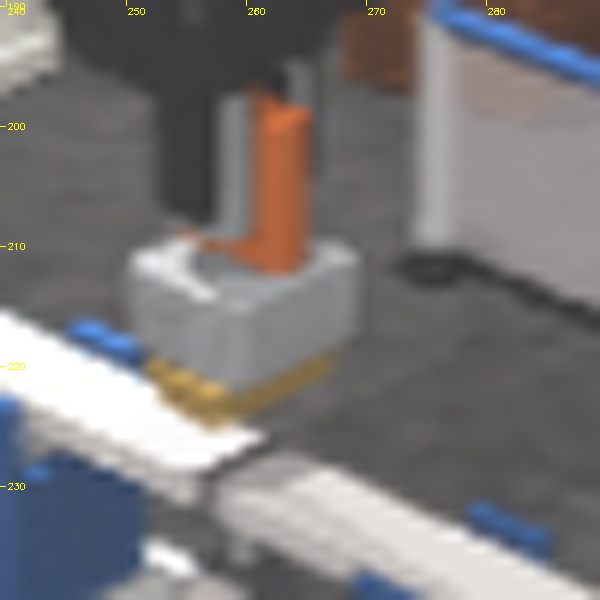

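The foot is clear above the bar, its corners at scene (257.4,225.2), (252.0,221.2) and (267.4,219.9). The line crosses the bar below it at about (259,228).

```bash
python3 - <<'E'
from h import *
np.set_printoptions(precision=4,suppress=True)
c=pickle.load(open("c8.pkl","rb"))["scene"]
for n,p,z in(("foot -x+y",(215,428),.0893),("foot +x+y",(150,382),.0893),("foot -x-y",(335,365),.0893),("body bot -x+y",(240,392),.1013),("body bot +x+y",(137,345),.1013),("body bot -x-y",(355,338),.1013),("body top +x+y",(130,262),.1253),("body top -x-y",(357,257),.1253),("body top -x+y",(243,308),.1253)):
    print(n,atz(c,(p[0]/12+239.5,p[1]/12+189.5),z))
im=cv2.resize(c["img"][190:240,240:290,::-1],(600,600),interpolation=cv2.INTER_CUBIC)
a=-.026;R=np.array([[np.cos(a),-np.sin(a),0],[np.sin(a),np.cos(a),0],[0,0,1]])
def P(o,m): return tuple(int(round(v)) for v in (proj(c,R@np.array(m)+o)-[239.5,189.5])*12)
o=np.array([.5462,.0313,.0893])
for hx,hy,z0,z1 in((.011,.02,0,.012),(.018,.02,.012,.036),(.017,.006,.036,.076)):
    for z in(z0,z1):
        q=[P(o,(sx*hx,sy*hy,z)) for sx,sy in((1,1),(1,-1),(-1,-1),(-1,1))]
        cv2.polylines(im,[np.array(q)],True,(0,255,0),1)
b=np.array([.5462,.0313,.06])
for z in(0,.01): cv2.polylines(im,[np.array([P(b,(sx*.1,sy*.012,z)) for sx,sy in((1,1),(1,-1),(-1,-1),(-1,1))])],True,(255,0,255),1)
cv2.line(im,P(b,(0,.012,.01)),P(b,(0,-.012,.01)),(0,0,255),1)
cv2.imwrite("pics/m9.png",im)
E
```

```text
foot -x+y [0.5391 0.0517 0.0893]
foot +x+y [0.5648 0.0458 0.0893]
foot -x-y [0.5382 0.0115 0.0893]
body bot -x+y [0.5316 0.0514 0.1013]
body bot +x+y [0.564  0.0507 0.1013]
body bot -x-y [0.5289 0.0152 0.1013]
body top +x+y [0.5615 0.0551 0.1253]
body top -x-y [0.5249 0.0194 0.1253]
body top -x+y [0.5278 0.0545 0.1253]
```

View pics/m9.png

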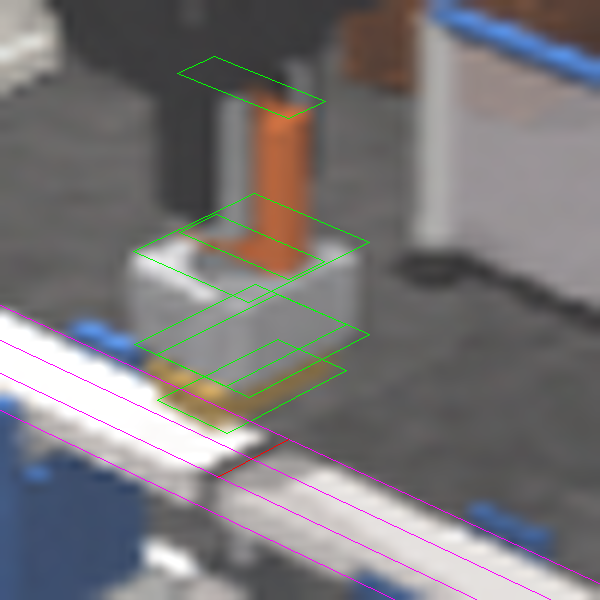

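The overlay shows the load and the line shifted by the same ~2 mm calibration offset, so their relative offset is under about 1 mm. The outline also matches the −1.5° yaw. Final 9 mm descent.

{"api": "jog_arm", "payload": {
  "dp": [
    [0,0,-0.2],
    [0,0,-0.5],
    [0,0,-0.75],
    [0,0,-0.88],
    [0,0,-0.9]
  ],
  "dr": [
    [0,0,0],
    [0,0,0],
    [0,0,0],
    [0,0,0],
    [0,0,0]
  ]
}}

```text
clock: 18.77
tool_pos: [0.5469, 0.0313, 0.1238]
tool_rot: [-0.041, -3.141, -0.0]
wrist_force: [0.0, 0.1, -3.2]
gripper_width: 0.0111
```

{"api": "jog_arm", "payload": {
  "dp": [
    [0,0,0],
    [0,0,0],
    [0,0,0],
    [0,0,0],
    [0,0,0]
  ],
  "dr": [
    [0,0,0],
    [0,0,0],
    [0,0,0],
    [0,0,0],
    [0,0,0]
  ]
}}

```text
clock: 19.4
tool_pos: [0.547, 0.0313, 0.124]
tool_rot: [0.041, 3.141, 0.0]
wrist_force: [-0.4, -0.1, -3.7]
gripper_width: 0.0111
```

```bash
python3 - <<'E'
from h import *
from plant import sense,capture
s=sense();print({k:np.round(s[k],4).tolist() for k in("tool_pos","tool_rot","gripper_width","wrist_force","joint_velocities")})
c=capture("scene");t=capture("top")
mosaic([(c["img"],235,190,58,55,10,0,0),(c["img"],150,220,40,50,5,585,0),(c["img"],290,150,80,80,2,585,260),(t["img"],220,150,60,120,2,585,430-70+65-0) if 0 else (c["img"],295,235,24,44,3,585,430)],"pics/m10.png",800,600)
E
```

```text
{'tool_pos': [0.547, 0.0313, 0.124], 'tool_rot': [0.0408, 3.1413, 0.0], 'gripper_width': 0.0111, 'wrist_force': [-0.4469, -0.0508, -3.7344], 'joint_velocities': [-0.0009, -0.0017, 0.0016, 0.0012, -0.0002, -0.0004]}
```

View pics/m10.png

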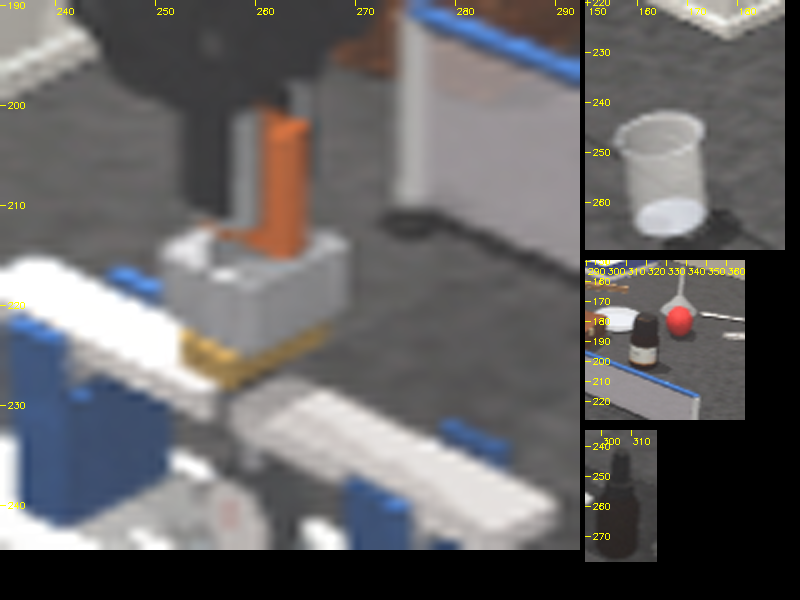

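The foot (front corner at scene (257,228)) sits above the line, with the bar undisturbed and the bottles and beaker standing. The weight force is unchanged at −3.7 N, so nothing is touching. Handing in.

```bash
python3 -c "
from plant import sign_off;print(sign_off())"
```

```text
the job is handed in; nothing more can be done
None
```

The job is handed in at about 19.5 s. The bar lies across both rollers between the cheeks and has been let go. The gripper holds the weight upright over the black line, about 10 mm above the bar by the tool height. It was lifted over the guard with its foot about 16 cm up.

**Last checks:**
- The arm was still, with the TCP at (0.547, 0.031, 0.124).
- The wrist force was −3.7 N, about the same as while carrying the weight, so nothing was touching.
- The bottles and beaker were still standing.

**Where measurements disagreed:**
- **Position:** the two cameras disagree by about 2 mm on the line's position. Measured in the scene camera alone, the weight and the line matched to about 1 mm.
- **Foot angle:** an early rough fit put the weight's yaw at −4.8° against the bar's −1.5°. I judged that to be pixel noise, because the parallel pads hold the handle at −1.5° and the later overlay agreed with them.

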